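# Press a round vessel into its sprung ring cradle and hold it down

## Robot

A 6-joint arm with a two-finger parallel gripper is mounted at the origin on a cart in front of the work surface, level with it; the furniture and walls round the work are solid. World frame = base frame: x ahead of the robot, y to its left, z up, the work surface at z = 0. Lengths are in m, angles in rad, forces in N, time in s.
With the tool pointing down it reaches from about 0.3 to 0.775 m from the base axis. Payload 14.6 kg.
Tool frame: the origin (TCP) lies at the very end of the fingers, on their centre line; the grasp point (between the pads) lies 19 mm behind it; x points along the fingers, z is the direction in which the jaws open and shut, and the axes are right-handed (so a half turn about x gives the same grasp; the last joint's range is limited). The gripper opens to 94 mm and grips with 3 to 60 N. Pads are 16 mm wide; open, the fingers measure 119 mm over their backs; the gripper's body (75 mm by 177 mm) begins 78 mm behind the grasp point.
Start: joints at [-1.176, 0.3, 1.521, -0, 1.321, -0.067], TCP at [0.245, -0.492, 0.205] pointing down, gripper open.
Joint ranges: [-3.03, 3.03], [-0.79, 2.21], [0.23, 2.52], [-1.04, 4.18], [0, 3.07], [-2.55, 2.55]. Speed limits (rad/s): [2.22, 2.22, 2.57, 3.14, 3.14, 3.14].

## Interface

Orientations are given as [roll, pitch, yaw] about the fixed x, y, z axes, in that order (R = Rz(yaw) Ry(pitch) Rx(roll)).
In Python, from station import ctrl gives the robot as it stands. The module is installed in compiled form; this text tells all that it offers.
- The arm moves only by the tool servo_tool, never from a script. Its argument "motion" is one flat list of numbers, 4 for each row, row after row: the shift along the tool's x, y, z in mm, then the turn about the tool's x in degrees. In form: [dx, dy, dz, roll, dx, dy, dz, roll, ...]. A call has 1 to 20 rows; each row is the pose to reach, as a shift and turn from the pose commanded when the call began, along the tool's axes at that moment; what a row does not reach only later rows make up. A row lasts 1/8 s, in which the tool goes at most 62.5 mm and 10.7 degrees, less where a joint would pass 70% of its speed; a pose out of reach is approached as far as the arm can. A call with a gripper value outside its range is refused whole. "gripper" is the opening, from 0 (shut) to 1 (fully open), set as the call begins (left out, the last holds). The fingers move at their own pace and stop on an object; "force" is the grip in N (left out, the last holds). Time passes only in rows, so rows that repeat a pose let the fingers close. It gives the time, the measured TCP pose, the force and the opening at its end, in the units of the state.
- ctrl.get_obs(): the state, without advancing time (a new reading comes with each control period).
- ctrl.camera(name): name is "scene" or "top"; returns a dict with "color" (480x640x3 uint8, red, green, blue), "z_map" (480x640 float32, m along the optical axis (not along the pixel's ray), 0 where there is no reading), "fx", "fy", "cx", "cy" (pixels), "dist_coeffs" ([k1, k2, p1, p2, k3] as OpenCV has them; the pictures are not rectified), "rvec" (rotation vector, rad) and "tvec" (3), from world to camera coordinates, as OpenCV has them. Camera axes: x right, y down, z forward; pixel columns grow to the right and rows downward; lengths in m; the calibration is good to about 2 mm. A picture is of the moment at which its call begins.
- ctrl.hand_in(): hands the job in, once; it reports no verdict.
The state is a dict: "time_s": time; "qpos": joint angles; "joint_vel": joint speeds; "tau": joint torques, N m; "ee_pos": TCP position; "eef_rot": TCP orientation; "force": force on the tool from outside, world axes, zero at the start; "moment": the same for the moment, N m; "grip_width": finger opening in m.
Only numpy, scipy, OpenCV 4.12 (cv2) and the standard library are available. Lean on these libraries where they do the work, as an engineer would, in place of code of your own. Each camera call takes 0.05 s, during which the arm holds its last target.

## Task

The small round steel vessel hangs by its collar in the fork stand. Draw it out through the open end of the fork, carry it to the sprung ring cradle without dropping it or setting it down on the work surface, seat its ball upright in the ring and press it down until the ring is down on its spring cups. Finish while still gripping the vessel and holding the spring fully compressed, as if for tack welding, and leave the cup, bolt, magnetic angle and offcut where they stand.

Things in the scene. Friction and masses are not known exactly. Their poses are not given: they have to be found in the camera images.
- vessel: Bare-steel vessel, about 0.3 kg: ball 70 mm in diameter with an upright round neck 24 mm in diameter. Origin at the ball's centre, z up the neck. Heights from the origin: ball underside -35 mm; bare neck 33 to 50; collar disc, 44 mm in diameter, 50 to 56; plain grip stub, 24 mm in diameter, 56 to 96 (its free top). It hangs upright, collar on the prongs, underside 25 mm above the work surface.
- vessel_stub (a point): Point on the vessel's axis halfway up the grip stub, 76 mm above the ball's centre. Grip here from above.
- fork_seat (a point): Where the vessel hangs in the fixed dark-steel fork, at the prongs' top face (110 mm above the work surface, the stand's highest part). Slot 30 mm wide, its end 15 mm behind this point (+x of this frame), open at the front (-x); prongs 16 mm wide, 8 mm thick. The ball is below the prongs, the collar above (8 mm play up and down), so it only comes out level along -x; clear after 75 mm.
- fork_mouth (a point): Middle of the slot's open end at the prong tips, 45 mm ahead (-x) of fork_seat, same height. The line from fork_seat to fork_mouth is the way out.
- ring_top (a point): Centre of the top face of the cradle's ring; moves with it; z up. Bright steel ring, bore 54 mm, outside 94, 10 thick, on three springs in cups on a fixed round grey plate 128 mm across. Ring top 60 mm above the work surface when free, 40 when fully down. The seated ball's centre is 22 mm above this point; the bore is open below.
- ring (a joint): How far the ring is pressed down, m: 0 free, 0.020 fully down, its underside on the three spring cups (rigid stop). The spring pushes up with about 4 N at 0, rising evenly to about 12 N at the stop. It springs back when released.
- cup: White enamel cup, 69x93x91 mm, standing beyond the work; origin at the centre of its underside. Bystander.
- bolt: Hex bolt standing on its head, 58 mm tall, 22 mm across; origin at the centre of its underside. Bystander.
- magnet: Orange magnetic welding angle lying flat, 65x65x15 mm; origin at the centre of its underside. Bystander.
- block: Rusty steel bar offcut, 40x150x40 mm, its length along its y; origin at the centre of its underside. Bystander.
Mind the look-alikes: they are no part of the job. What is shaped like the part that bears fork_seat but orange is not meant.

How it is judged:
On the way, in this order (a step that is already met when the one before it is completed fails the run):
1. the vessel has been drawn clear of the fork and is carried (horizontal distance between vessel and fork_seat above 0.072 m and height (world z) of vessel above 0.05 m and contact force between the fingers and vessel above 1 N), for 0.1 s.
2. the vessel sits upright in the ring and the ring is pressed down to its stop (horizontal distance between vessel and ring_top below 0.005 m and z of vessel in the frame of ring_top between 0.017 and 0.026 m and angle between vessel's own z axis and vertical below 0.15 rad and value of joint ring above 0.016 m), for 0.2 s.
At the end, for the whole second after the job is handed in: Vessel in the ring (axis within 5 mm of its centre, ball centre 17-26 mm above the ring top, tilt under 0.15 rad), ring down more than 16 mm, vessel still (under 0.02 m/s) and pressing on the ring with over 5 N, fingers bearing on it with over 2 N; arm and fingers clear of the ring (all of step 2 and linear speed of vessel below 0.02 m/s and contact force between vessel and ring above 5 N and contact force between the fingers and vessel above 2 N and contact force between each of the arm, the fingers and ring below 0.5 N); the arm keeps its last pose, push and grip.
It fails at once if the white enamel cup is moved more than 30 mm (distance of cup from where it was at the start of the episode above 0.03 m).
It fails at once if the standing bolt is moved more than 30 mm (distance of bolt from where it was at the start of the episode above 0.03 m).
It fails at once if the magnetic angle is moved more than 30 mm (distance of magnet from where it was at the start of the episode above 0.03 m).
It fails at once if the rusty steel offcut is moved more than 30 mm (distance of block from where it was at the start of the episode above 0.03 m).
It fails at once if the vessel is dropped or set down on the work surface (height (world z) of vessel below 0.045 m).
It also fails if it takes over 43 s, if anything falls off the work surface, if the arm or the gripper's body presses on something with over 40 N, if the wrist force passes 120 N, or if a joint passes its speed limit or range.

## Working session

There is one attempt and no reset: what is moved stays moved. The work goes in short steps, Python scripts to look and compute and a tool call to move; the robot and the scene stay as the last step left them, time stands still between calls to the robot, and variables do not carry over. Pictures are saved under pics/ and viewed, and the job is handed in when it is done.

Besides the shell and the picture viewer there is one more tool, called after "Call:" as name(argument=value, ...), one argument or row to a line, values as JSON. servo_tool: Moves the arm, as the interface text tells. Its arguments: {"type":"object","properties":{"motion":{"type":"array","items":{"type":"number"}},"gripper":{"type":"number"},"force":{"type":"number"}},"required":["motion"]}

```bash
mkdir -p pics
cat > h.py <<'E'
import numpy as np,cv2,pickle
from station import ctrl
def shot(n,tag):
    c=ctrl.camera(n); pickle.dump(c,open(f'pics/{tag}.pkl','wb'))
    cv2.imwrite(f'pics/{tag}.png',c['color'][:,:,::-1]); return c
def load(tag): return pickle.load(open(f'pics/{tag}.pkl','rb'))
def KD(c): return np.array([[c['fx'],0,c['cx']],[0,c['fy'],c['cy']],[0,0,1]]),np.array(c['dist_coeffs'])
def RT(c): return cv2.Rodrigues(np.array(c['rvec'],float))[0],np.array(c['tvec'],float).ravel()
def ray(c,uv):
    K,D=KD(c);R,t=RT(c)
    p=cv2.undistortPoints(np.array(uv,float).reshape(-1,1,2),K,D).reshape(-1,2)
    return -R.T@t,np.c_[p,np.ones(len(p))]@R
def plane(c,uv,z):
    o,d=ray(c,uv); return o+d*((z-o[2])/d[:,2])[:,None]
def depth(c,uv):
    o,d=ray(c,uv); uv=np.array(uv).reshape(-1,2).astype(int)
    return o+d*c['z_map'][uv[:,1],uv[:,0]][:,None]
def cloud(c):
    v,u=np.mgrid[0:480,0:640]; return depth(c,np.c_[u.ravel(),v.ravel()]).reshape(480,640,3)
def proj(c,P):
    K,D=KD(c); return cv2.projectPoints(np.array(P,float).reshape(-1,3),np.array(c['rvec'],float),np.array(c['tvec'],float),K,D)[0].reshape(-1,2)
E
python3 - <<'E'
from h import *
print(ctrl.get_obs())
for n in('scene','top'):
    c=shot(n,n+'0'); R,t=RT(c); print(n,-R.T@t,R[2],c['fx'],c['dist_coeffs'])
E
```

```text
{'time_s': 0.0, 'qpos': array([-1.17558163e+00,  3.00469464e-01,  1.52157942e+00,  4.53767030e-05,
        1.32074240e+00, -6.66096836e-02]), 'joint_vel': array([-1.40465843e-03,  2.25291437e-04, -1.02686785e-03,  1.00775351e-03,
        9.79166929e-05,  1.43813619e-03]), 'tau': array([-3.78014665e-04, -5.31809378e+01, -3.52739060e+01,  7.07588461e-02,
        2.43675703e-02, -5.70044585e-05]), 'ee_pos': array([ 0.24496806, -0.49212835,  0.20488795]), 'eef_rot': array([3.03833101, 1.56959689, 1.92934781]), 'force': array([ 0.69688503, -0.39525973,  0.35970207]), 'moment': array([-0.0017784 , -0.0166234 , -0.00224571]), 'grip_width': 0.09388742861930517}
scene [ 0.30944274 -0.53470845  0.65239163] [ 0.35877518  0.70209146 -0.61509995] 498.1396846315528 [-0.10255188  0.          0.          0.          0.        ]
top [0.50227426 0.07018459 1.2535747 ] [ 0.1055748  -0.01582273 -0.99428547] 564.9406155479703 [-0.15307266  0.          0.          0.          0.        ]
```

```bash
ls pics
```

```text
scene0.pkl
scene0.png
top0.pkl
top0.png
```

View pics/scene0.png

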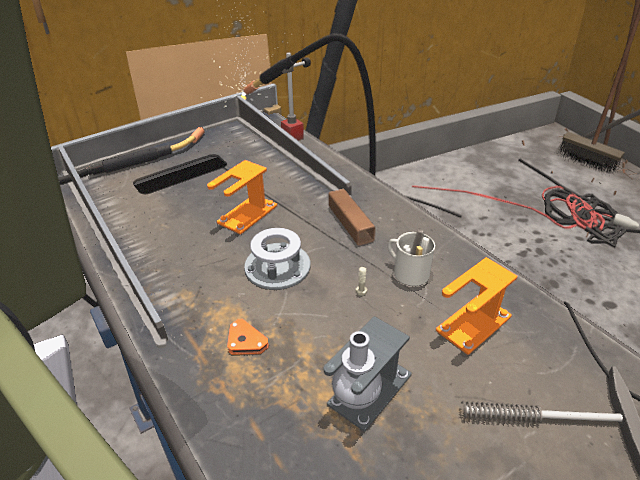

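View pics/top0.png

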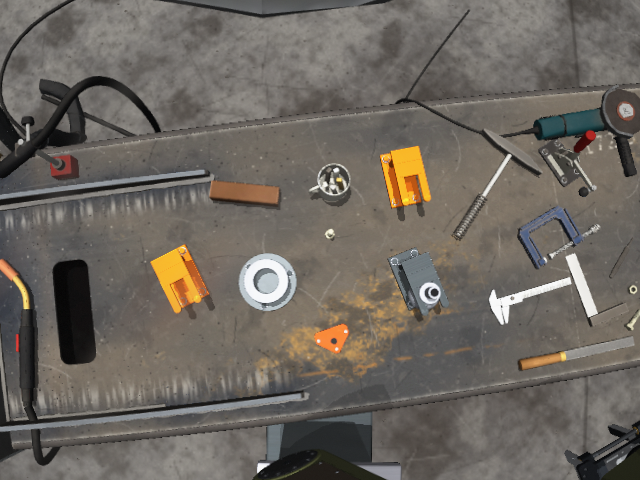

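Lookalikes for the fork, top view: orange fork (180,278), orange fork (405,177) and dark fork (415,282) with the vessel's stub at (430,292). I choose the dark one. The only ring cradle is at (267,282). Next, a close crop and measurement.

Run:
```python
from h import *
t=load('top0');s=load('scene0')
a=cv2.resize(t['color'][235:335,370:470],None,fx=4,fy=4,interpolation=cv2.INTER_CUBIC)
b=cv2.resize(s['color'][310:450,300:440],(400,400),interpolation=cv2.INTER_CUBIC)
cv2.imwrite('pics/crop1.png',np.hstack([a,b])[:,:,::-1])
a=cv2.resize(t['color'][235:335,220:320],None,fx=4,fy=4,interpolation=cv2.INTER_CUBIC)
b=cv2.resize(s['color'][210:310,230:330],(400,400),interpolation=cv2.INTER_CUBIC)
cv2.imwrite('pics/crop2.png',np.hstack([a,b])[:,:,::-1])
P=cloud(t); Q=cloud(s)
for nm,C in(('top',P),('scene',Q)):
    x,y,z=C[...,0],C[...,1],C[...,2]
    print(nm,'table z',np.median(z[(abs(x-.45)<.15)&(abs(y)<.3)]))
    # fork top
    st=plane(t,[[430,292]],.156)[0]
    near=(np.hypot(x-st[0],y-st[1])<.1)
    for lo,hi in((.148,.165),(.112,.122),(.103,.1135)):
        m=near&(z>lo)&(z<hi)
        if m.sum(): 
            p=C[m]; mm=(p.min(0)+p.max(0))/2; print(lo,m.sum(),p.mean(0),p.min(0),p.max(0))
    rc=plane(t,[[267,282]],.06)[0]
    m=(np.hypot(x-rc[0],y-rc[1])<.07)&(z>.05)&(z<.07)
    p=C[m]; e=cv2.fitEllipse(cv2.convexHull(p[:,:2].astype(np.float32))); print('ring',m.sum(),p.mean(0),e)
```

```text
top table z -0.0004623519926638675
0.148 119 [ 0.53105251 -0.18645677  0.15495794] [ 0.52025491 -0.19762667  0.14834531] [ 0.54206431 -0.17605522  0.16067641]
0.112 255 [ 0.54095763 -0.17885461  0.11460308] [ 0.49831467 -0.22398724  0.11203407] [ 0.61041241 -0.13037636  0.121904  ]
0.103 1274 [ 0.55959621 -0.1741909   0.10880536] [ 0.48611772 -0.22788363  0.10307886] [ 0.61546704 -0.12761048  0.11349657]
ring 1022 [0.55017212 0.1490893  0.05879672] ((0.5501761436462402, 0.14916273951530457), (0.09135209023952484, 0.09239461272954941), 99.9062728881836)
scene table z 0.000758374088309477
0.148 302 [ 0.53028133 -0.19075227  0.15515079] [ 0.51924578 -0.20146741  0.14806297] [ 0.54326281 -0.17639989  0.15853657]
0.112 552 [ 0.5316928  -0.19383042  0.11588853] [ 0.48805751 -0.22259472  0.11200187] [ 0.60726142 -0.1394618   0.12199377]
0.103 2129 [ 0.5573156  -0.18369767  0.10999938] [ 0.48594827 -0.23013667  0.1030388 ] [ 0.61661338 -0.12978741  0.1134978 ]
ring 1093 [0.54955518 0.14267316 0.05965136] ((0.5514184832572937, 0.14742930233478546), (0.09299612790346146, 0.09601996839046478), 154.32723999023438)
```

View pics/crop1.png

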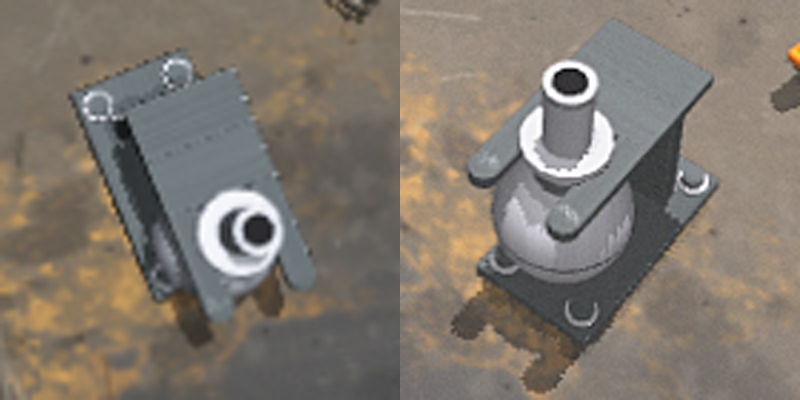

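View pics/crop2.png

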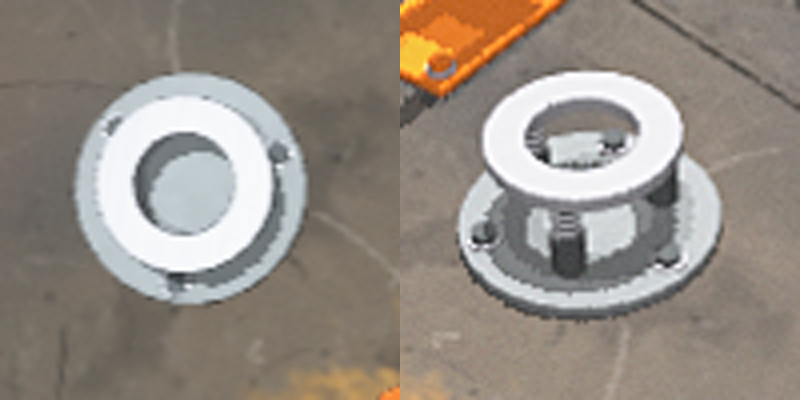

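The crop shows that the dark fork holds the vessel by its collar (collar at top px 430,294; stub hole at 434.5,292.5). The slot opens toward the image's lower right. Now the precise fits.

Run:
```python
from h import *
def ell(c,box,z,thr=200,inner=False):
    x0,y0,x1,y1=box; g=c['color'][y0:y1,x0:x1].min(2)
    m=(g>thr).astype(np.uint8)
    cs,h=cv2.findContours(m,cv2.RETR_CCOMP,cv2.CHAIN_APPROX_NONE)
    for k,q in enumerate(cs):
        if len(q)<15: continue
        uv=q.reshape(-1,2)+[x0,y0]; p=plane(c,uv,z)
        e=cv2.fitEllipse(p[:,:2].astype(np.float32)); 
        print(' hole' if h[0][k][3]>=0 else ' out',len(q),uv.mean(0).round(1),np.round(e[0],4),np.round(e[1],4))
t=load('top0');s=load('scene0')
print('ring top');ell(t,(232,245,302,318),.06)
print('ring scene');ell(s,(240,222,310,280),.06)
print('collar top');ell(t,(405,270,460,320),.116)
print('stub top');ell(t,(405,270,460,320),.156)
print('scene collar');ell(s,(325,325,385,385),.116)
print('scene stub');ell(s,(325,325,385,385),.156)
for c in(t,s):
    C=cloud(c);x,y,z=C[...,0],C[...,1],C[...,2]
    m=(np.hypot(x-.55,y+.18)<.1)&(z>.1035)&(z<.1125)
    p=C[m][:,:2].astype(np.float32); r=cv2.minAreaRect(p); print('fork rect',r, cv2.boxPoints(r).round(3).tolist())
```

```text
ring top
 out 128 [264.9 280.1] [0.5502 0.1496] [0.0907 0.0919]
 hole 76 [265.4 280.5] [0.5501 0.1495] [0.056  0.0576]
ring scene
 out 15 [295.3 278.8] [0.5451 0.0425] [0.0025 0.4037]
 out 38 [281.6 266.9] [0.5356 0.081 ] [0.0211 0.0281]
 out 64 [249.1 267.6] [0.4877 0.1062] [0.0203 0.0632]
 out 59 [303.8 263.2] [0.5733 0.074 ] [0.02   0.0637]
 out 32 [273.1 246.2] [0.5431 0.1408] [0.0143 0.026 ]
 out 116 [275.4 243.4] [0.5512 0.148 ] [0.0909 0.0911]
 hole 72 [275.3 243. ] [0.5506 0.1485] [0.0546 0.0572]
collar top
 out 56 [429.5 292.6] [ 0.5317 -0.1872] [0.0401 0.0411]
 hole 28 [434.  292.1] [ 0.5329 -0.1965] [0.0204 0.0209]
 hole 47 [429.4 294.3] [ 0.529  -0.1879] [0.0258 0.0318]
stub top
 out 56 [429.5 292.6] [ 0.5307 -0.1782] [0.0387 0.0396]
 hole 28 [434.  292.1] [ 0.5318 -0.1871] [0.0197 0.0202]
 hole 47 [429.4 294.3] [ 0.5281 -0.1788] [0.0249 0.0307]
scene collar
 out 115 [357.4 361.3] [ 0.532  -0.1886] [0.0392 0.0393]
 out 46 [359.  338.4] [ 0.5505 -0.1602] [0.0243 0.0252]
 hole 37 [359.1 338.3] [ 0.5504 -0.1603] [0.0196 0.0198]
scene stub
 out 115 [357.4 361.3] [ 0.5154 -0.2144] [0.0363 0.0364]
 out 46 [359.  338.4] [ 0.5325 -0.1881] [0.0225 0.0233]
 hole 37 [359.1 338.3] [ 0.5324 -0.1882] [0.0182 0.0184]
fork rect ((0.5506619215011597, -0.17951270937919617), (0.11853717267513275, 0.06347587704658508), 23.157012939453125) [[0.48399999737739563, -0.17399999499320984], [0.5090000033378601, -0.23199999332427979], [0.6179999709129333, -0.1850000023841858], [0.5929999947547913, -0.12700000405311584]]
fork rect ((0.5499446392059326, -0.18102779984474182), (0.1201607808470726, 0.06330373138189316), 23.324703216552734) [[0.4819999933242798, -0.17599999904632568], [0.5070000290870667, -0.23399999737739563], [0.6179999709129333, -0.1860000044107437], [0.5929999947547913, -0.12800000607967377]]
```

```bash
cat >> h.py <<'E'
from scipy.spatial.transform import Rotation as Ro
def tool(o=None):
    o=o or ctrl.get_obs(); return o['ee_pos'],Ro.from_euler('xyz',o['eef_rot']).as_matrix()
E
python3 - <<'E'
from h import *
p,R=tool(); print(R.round(4)); 
z=R[:,2]
for a in(23.2,113.2,-66.8,-156.8):
    d=np.array([np.cos(np.radians(a)),np.sin(np.radians(a)),0])
    print('jaw yaw',a,'roll deg',np.degrees(np.arctan2(np.dot(np.cross(z,d),R[:,0]),z@d)))
for z in(.205,.12): print((R.T@(np.array([.532,-.1875,z])-p)*1000).round(1))
E
```

```text
[[-4.000e-04  8.953e-01  4.455e-01]
 [ 1.000e-03  4.455e-01 -8.953e-01]
 [-1.000e+00  1.000e-04 -1.000e-03]]
jaw yaw 23.2 roll deg -86.7435388429394
jaw yaw 113.2 roll deg -176.74353892318106
jaw yaw -66.8 roll deg 3.25646107681894
jaw yaw -156.8 roll deg 93.25646115706063
[ 1.000e-01  3.927e+02 -1.449e+02]
[  85.1  392.7 -144.8]
```

Call:
servo_tool(
  motion=[0,40,-15,1,0,90,-33,2,0,140,-52,3.3,0,190,-70,3.3,0,240,-89,3.3,0,290,-107,3.3,0,340,-126,3.3,0,375,-138,3.3,0,393,-145,3.3,0,393,-145,3.3,0,393,-145,3.3],
  gripper=1,
  force=50,
)

```text
time_s: 1.48
ee_pos: [0.5316, -0.1884, 0.2054]
eef_rot: [-1.763, 1.571, -2.93]
force: [1.1, -0.4, -0.2]
grip_width: 0.0942
```

Run:
```python
from h import *
shot('scene','s1');shot('top','t1')
p,R=tool();print(p,R.round(4))
print((R.T@(np.array([.532,-.1875,.12])-p)*1000).round(1), ctrl.get_obs()['time_s'],ctrl.get_obs()['force'])
```

```text
[ 0.53164053 -0.18850201  0.20554754] [[ 0.000e+00  9.200e-01  3.919e-01]
 [-1.000e-04  3.919e-01 -9.200e-01]
 [-1.000e+00 -0.000e+00  1.000e-04]]
[85.5  0.7 -0.8] 1.575 [ 0.14982635  0.0541876  -0.08850517]
```

View pics/s1.png

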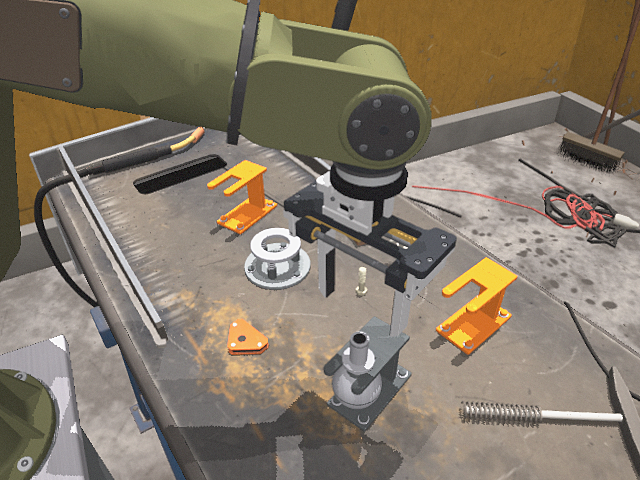

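The fingers straddle the stub at (358,340) symmetrically, so I descend, then close.

Call:
servo_tool(
  motion=[20,0,0,0,45,1,-1,0,65,1,-1,0,78,1,-1,0,85,1,-1,0,85,1,-1,0],
)

```text
time_s: 2.33
ee_pos: [0.5327, -0.1863, 0.1205]
eef_rot: [-2.465, 1.571, 2.651]
force: [-0.7, 0.5, 0.6]
grip_width: 0.0938
```

Call:
servo_tool(
  motion=[0,0,0,0,0,0,0,0,0,0,0,0,0,0,0,0,0,0,0,0,0,0,0,0,0,0,0,0,0,0,0,0,0,0,0,0,0,0,0,0],
  gripper=0,
  force=50,
)

```text
time_s: 3.58
ee_pos: [0.5329, -0.1862, 0.1205]
eef_rot: [0.459, 1.571, -0.707]
force: [1.5, -2.1, -0.1]
grip_width: 0.0232
```

Run:
```python
from h import *
c=shot('scene','s2')
cv2.imwrite('pics/s2c.png',cv2.resize(c['color'][250:450,280:440],(640,600)[::1])[:,:,::-1])
o=ctrl.get_obs();print(o['ee_pos'],o['force'],o['moment'],o['grip_width'],o['time_s'])
```

```text
[ 0.53285472 -0.18622122  0.12048357] [ 0.51352493 -0.27485614 -0.11666343] [-0.2077895  -0.12670666  0.00227654] 0.02320305296262565 3.625
```

View pics/s2c.png

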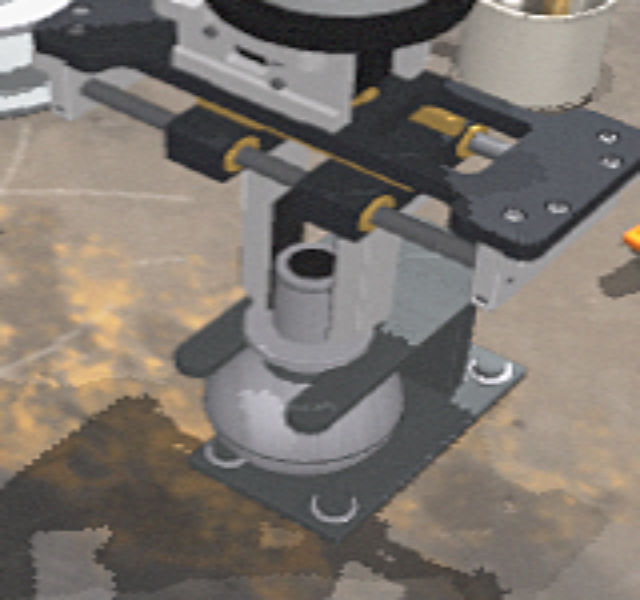

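Run:
```python
from h import *
c=load('s2');s=load('scene0')
for d in(s,c):
    g=d['color'][325:385,330:385].astype(int).sum(2)
    m=(g<150).astype(np.uint8)
    cs,_=cv2.findContours(m[:28],cv2.RETR_EXTERNAL,cv2.CHAIN_APPROX_NONE)
    for q in cs:
        if len(q)<12: continue
        uv=q.reshape(-1,2)+[330,325]; p=plane(d,uv,.156)
        e=cv2.fitEllipse(p[:,:2].astype(np.float32)); print(uv.mean(0),np.round(e[0],4),np.round(e[1],4))
    uv=[330+np.nonzero(m[:28])[1].mean(),325+np.nonzero(m[:28])[0].mean()];print(uv,plane(d,[uv],.156))
g=np.hstack([cv2.resize(d['color'][310:410,310:410],(400,400)) for d in (s,c)])
cv2.imwrite('pics/cmp.png',g[:,:,::-1])
```

```text
[359.03571429 338.03571429] [ 0.5327 -0.1877] [0.0133 0.0134]
[np.float64(358.9761904761905), np.float64(337.8095238095238)] [[ 0.53277572 -0.18746141  0.156     ]]
[357.83333333 337.33333333] [ 0.5319 -0.1858] [0.0135 0.0141]
[365.36363636 326.27272727] [ 0.5501 -0.1754] [0.0058 0.0128]
[350.33333333 329.36666667] [ 0.5307 -0.1699] [0.0086 0.0199]
[np.float64(356.89940828402365), np.float64(332.5621301775148)] [[ 0.53475328 -0.1787565   0.156     ]]
```

View pics/cmp.png

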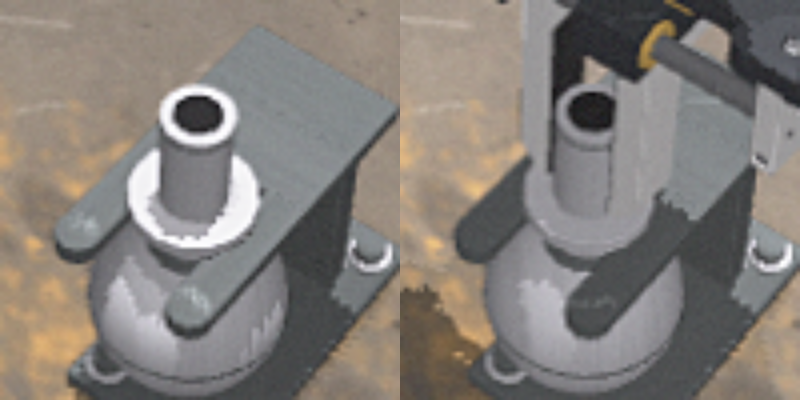

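Stub top at scene px (358,337), within 1 mm of the TCP axis: a good grasp. I lift it 4 mm within the play, then draw it out.

Call:
servo_tool(
  motion=[-2,0,0,0,-4,0,0,0,-4,0,1,0,-4,0,1,0],
)

```text
time_s: 4.12
ee_pos: [0.5332, -0.1871, 0.1244]
eef_rot: [-2.414, 1.571, 2.703]
force: [0.5, 0.4, -2.5]
grip_width: 0.0232
```

Run:
```python
from h import *
c=shot('scene','s3')
cv2.imwrite('pics/s3c.png',cv2.resize(c['color'][310:410,310:410],(600,600))[:,:,::-1])
o=ctrl.get_obs();print(o['ee_pos'],o['force'],o['moment'],o['grip_width'],o['time_s'])
```

```text
[ 0.53317343 -0.18706368  0.12435946] [ 1.16561981  0.75256244 -2.42737844] [ 0.0103913   0.00112045 -0.01900385] 0.022742767519981912 4.175
```

View pics/s3c.png

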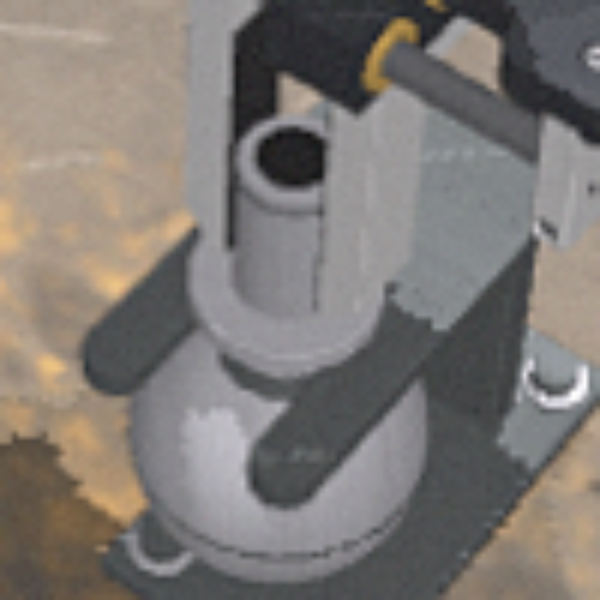

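It hangs free (2.5 N of weight, moment near zero), so I draw it along −y.

Call:
servo_tool(
  motion=[0,-6,0,0,0,-18,0,0,0,-32,0,0,0,-48,0,0,0,-64,0,0,0,-80,0,0,0,-95,0,0,0,-105,0,0,0,-110,0,0,0,-110,0,0],
)

```text
time_s: 5.42
ee_pos: [0.432, -0.2304, 0.1245]
eef_rot: [0.826, 1.571, -0.341]
force: [-0.2, 0.1, -2.5]
grip_width: 0.0235
```

Run:
```python
from h import *
c=shot('scene','s4'); shot('top','t4')
o=ctrl.get_obs();print(o['ee_pos'],o['force'],o['moment'],o['grip_width'],o['time_s'])
p,R=tool(o);print(R.round(3));print((R.T@(np.array([.5503,.149,p[2]])-p)*1000).round(1))
```

```text
[ 0.43231765 -0.23024002  0.12444563] [-0.77827523  0.17563949 -2.99784838] [ 0.07130687 -0.01589182 -0.01701217] 0.02323983678005671 5.525
[[ 0.     0.919  0.393]
 [ 0.     0.393 -0.919]
 [-1.     0.     0.   ]]
[   0.   257.7 -302.2]
```

View pics/s4.png

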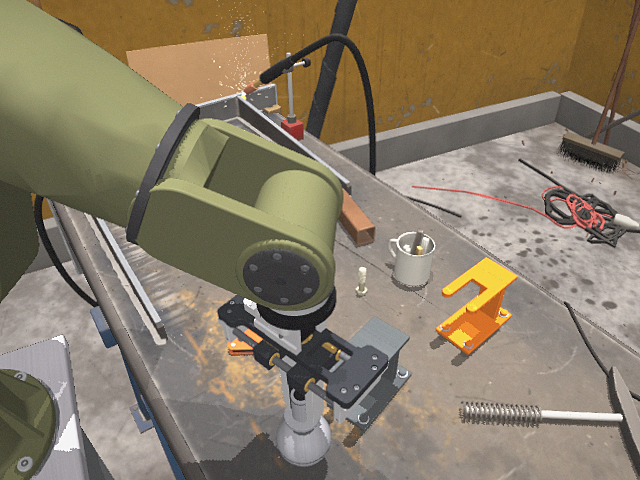

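The vessel is out of the fork and clear (ball at px 303,440). Raise it 100 mm, then traverse to above the ring.

Call:
servo_tool(
  motion=[-20,0,0,0,-50,0,0,0,-80,0,0,0,-97,0,0,0,-100,12,-14,0,-100,40,-47,0,-100,75,-88,0,-100,110,-129,0,-100,145,-170,0,-100,180,-211,0,-100,212,-248,0,-100,238,-279,0,-100,253,-296,0,-100,258,-302,0,-100,258,-302,0,-100,258,-302,0],
)

```text
time_s: 7.52
ee_pos: [0.5504, 0.1478, 0.2245]
eef_rot: [0.177, 1.571, -0.991]
force: [-0.6, 0.8, -3.1]
grip_width: 0.0235
```

Run:
```python
from h import *
c=shot('scene','s5'); t=shot('top','t5')
o=ctrl.get_obs();print(o['ee_pos'],o['force'],o['moment'],o['grip_width'],o['time_s'])
p,R=tool(o);print((R.T@(np.array([.5503,.149,.0])-p)*1000).round(1))
```

```text
[0.55048348 0.14793511 0.22463184] [-0.21357435  1.1175581  -2.32143918] [-0.0071705   0.00531947  0.01094321] 0.023147419830603155 7.625
[ 2.246e+02  2.000e-01 -1.100e+00]
```

View pics/s5.png

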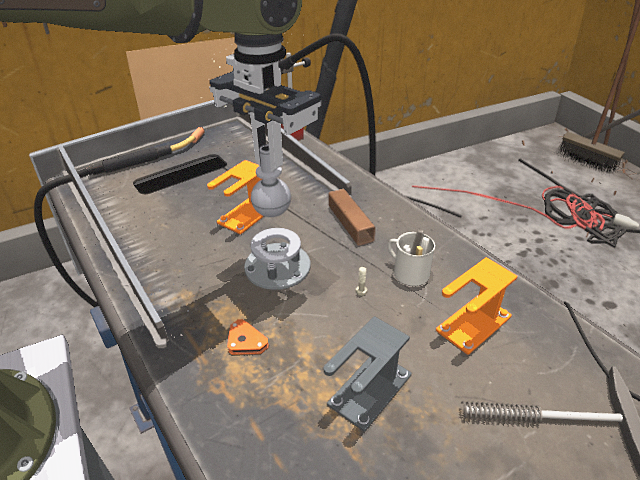

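The ball at (271,197) is above the ring at (277,245). I check the ball's offset with a sphere fit and the stub's tilt.

Run:
```python
from h import *
from scipy.optimize import least_squares
c=load('s5'); C=cloud(c)
q=C.reshape(-1,3); p=np.array([.5505,.1479,.1646])
m=(np.linalg.norm(q-p,axis=1)<.042)&(q[:,2]<.19)
a=q[m]; r=least_squares(lambda v:np.linalg.norm(a-v,axis=1)-.035,p,loss='soft_l1',f_scale=.001)
print(m.sum(),r.x,np.abs(r.fun).mean())
cv2.imwrite('pics/s5c.png',cv2.resize(c['color'][110:290,210:350],(560,600),None,interpolation=cv2.INTER_CUBIC)[:,:,::-1])
print(proj(c,[[.5505,.1479,.2606],[.5505,.1479,.1646]]))
x,y,z=C[...,0],C[...,1],C[...,2]
# ball silhouette centre
```

```text
924 [0.55045708 0.14775314 0.16473228] 0.000785537000805809
[[266.56815898 147.78204713]
 [270.76999899 196.59465783]]
```

View pics/s5c.png

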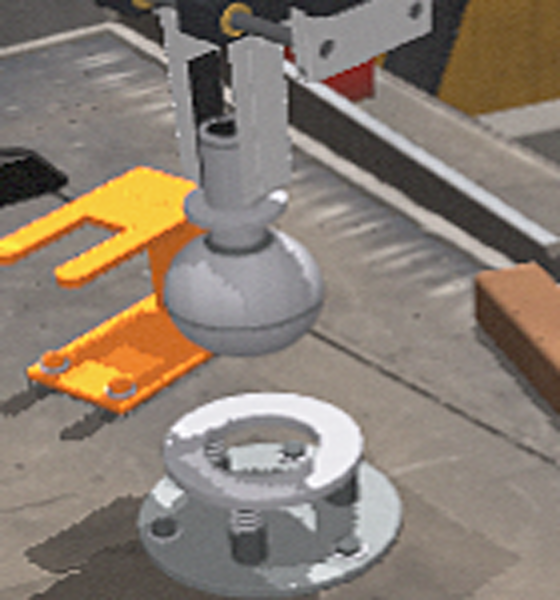

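Sphere fit: ball at (0.5505,0.1478,0.1647), exactly under the TCP as expected. Down to just above contact with a 1 mm correction.

Call:
servo_tool(
  motion=[15,0,-0.5,0,40,0,-1,0,62,0,-1,0,74,0,-1,0,79,0,-1,0,82,0,-1,0,85,0,-1,0,85,0,-1,0],
)

```text
time_s: 8.62
ee_pos: [0.5505, 0.1496, 0.14]
eef_rot: [1.175, 1.569, 0.008]
force: [1.0, -2.6, 3.6]
grip_width: 0.0233
```

Run:
```python
from h import *
c=shot('scene','s6');o=ctrl.get_obs();print(o['ee_pos'],o['force'],o['moment'],o['grip_width'],o['time_s'])
cv2.imwrite('pics/s6c.png',cv2.resize(c['color'][150:300,210:350],(560,600),None,interpolation=cv2.INTER_CUBIC)[:,:,::-1])
```

```text
[0.55055243 0.14964277 0.14008218] [ 1.50854465 -2.13287009  3.4762384 ] [-0.47052437 -0.33238181 -0.0354157 ] 0.023150699165734798 8.675
```

View pics/s6c.png

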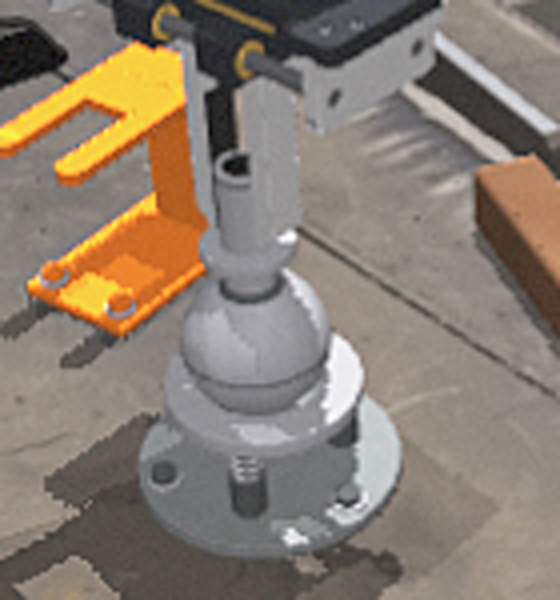

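Contact at the expected height (TCP 0.140). The lateral force, −2 N in y, says the ball sits about 1 mm too far to +y, so I correct that and press on.

Call:
servo_tool(
  motion=[1,0,0.7,0,4,0,1,0,7,0,1,0,10,0,1,0,13,0,1,0,15,0,1,0,17,0,1,0,17,0,1,0],
)

```text
time_s: 9.68
ee_pos: [0.551, 0.149, 0.123]
eef_rot: [1.434, 1.569, 0.267]
force: [1.8, -0.6, 10.4]
grip_width: 0.0233
```

Run:
```python
from h import *
o=ctrl.get_obs();print(o['ee_pos'],o['force'],o['moment'],o['grip_width'],o['time_s'])
```

```text
[0.55104156 0.1489594  0.1230206 ] [ 1.7727899  -0.60372274 10.41707557] [-0.04731021 -0.39218925 -0.10432194] 0.023290844756788356 9.675
```

Call:
servo_tool(
  motion=[1,0.7,0,0,1.5,0.7,0,0,2,0.7,0,0,2,0.7,0,0,2,0.7,0,0],
)

```text
time_s: 10.3
ee_pos: [0.5518, 0.1491, 0.1219]
eef_rot: [1.286, 1.568, 0.119]
force: [0.3, -2.3, 16.7]
grip_width: 0.0233
```

Run:
```python
from h import *
from scipy.optimize import least_squares
c=shot('scene','s7');t=shot('top','t7');o=ctrl.get_obs();print(o['ee_pos'],o['force'],o['moment'],o['grip_width'],o['time_s'])
q=cloud(c).reshape(-1,3); p=np.array([.551,.149,.062])
m=(np.linalg.norm(q-p,axis=1)<.040)&(q[:,2]<.088)&(q[:,2]>.046)
a=q[m]; r=least_squares(lambda v:np.linalg.norm(a-v,axis=1)-.035,p,loss='soft_l1',f_scale=.001)
print('ball',m.sum(),r.x,np.abs(r.fun).mean())
d=np.hypot(q[:,0]-.5506,q[:,1]-.149); m=(d>.036)&(d<.045)&(q[:,2]>.03)&(q[:,2]<.066); print('ring z',m.sum(),np.percentile(q[m][:,2],[10,50,80,95]))
cv2.imwrite('pics/s7c.png',cv2.resize(c['color'][150:300,210:350],(560,600),None,interpolation=cv2.INTER_CUBIC)[:,:,::-1])
```

```text
[0.55182746 0.14908312 0.12194687] [-1.00196545 -2.10343845 16.15524561] [-0.39794809  0.39534215  0.02087983] 0.023342255049923162 10.4
ball 745 [0.55162997 0.14878095 0.06204631] 0.0008757207057876349
ring z 306 [0.039407   0.04082227 0.04185745 0.05990641]
```

View pics/s7c.png

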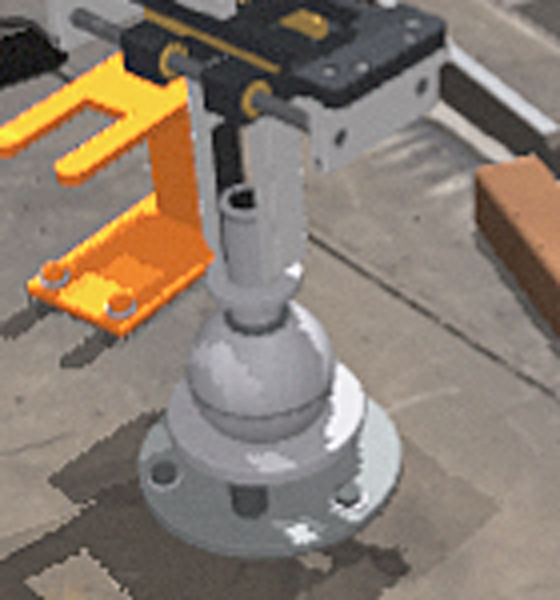

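The ring is down on its cups: ring top about 0.041, ball at 0.062, force 16 N against a spring of about 12 N. I add a small margin of push and hold.

Call:
servo_tool(
  motion=[0.5,-0.3,0.5,0,0.5,-0.3,0.5,0,0.5,-0.3,0.5,0,0.5,-0.3,0.5,0,0.5,-0.3,0.5,0,0.5,-0.3,0.5,0],
)

```text
time_s: 11.15
ee_pos: [0.5519, 0.1488, 0.1218]
eef_rot: [1.468, 1.568, 0.301]
force: [-1.8, -0.1, 20.1]
grip_width: 0.0232
```

Run:
```python
from h import *
from scipy.optimize import least_squares
for k in range(2):
    c=shot('scene',f's8{k}');o=ctrl.get_obs();print(o['ee_pos'],o['force'],np.abs(o['joint_vel']).max(),o['grip_width'],o['time_s'])
    q=cloud(c).reshape(-1,3); p=np.array([.551,.149,.062])
    m=(np.linalg.norm(q-p,axis=1)<.040)&(q[:,2]<.088)&(q[:,2]>.046)
    a=q[m]; r=least_squares(lambda v:np.linalg.norm(a-v,axis=1)-.035,p,loss='soft_l1',f_scale=.001);print(r.x)
```

```text
[0.5518792  0.14883069 0.12182388] [-1.44911407  0.07908071 19.61968211] 0.0018994493255667187 0.023117842895858633 11.2
[0.55164525 0.14865397 0.06202295]
[0.55187417 0.1488544  0.12183521] [-1.96793042  0.03884028 19.89336698] 0.004068386820394961 0.02321676207295969 11.25
[0.55168098 0.14883672 0.06202309]
```

View pics/s81.png

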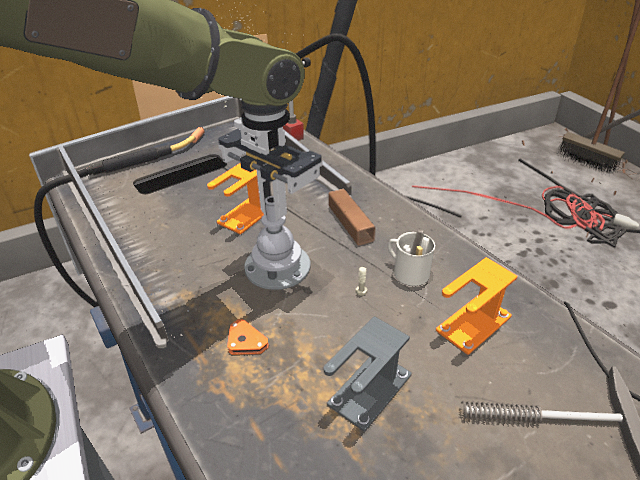

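The vessel stands upright in the ring (ball at px 277,245), steady at 20 N. The cup, bolt, magnet and block are where they were, so I hand in.

Run:
```python
from h import *
print(ctrl.hand_in())
o=ctrl.get_obs();print(o['ee_pos'],o['force'],o['grip_width'],o['time_s'])
```

```text
the job is handed in; nothing more can be done
None
the job is handed in; nothing more can be done
```

I gripped the vessel by its stub, lifted it 4 mm within the play and drew it 110 mm out of the dark fork. I carried it over to the ring cradle, seated the ball, pressed the ring down to its stop, and handed in while still gripping and pushing. It took about 11 s of the 43 s allowed, and the hand-in reports no verdict.

Last checks before handing in:
- **Seating:** the fitted ball centre was at (0.5517, 0.1488, 0.0620). That is about 1 mm from the ring centre I measured and 2 mm below its free position plus the 20 mm travel, as it should be at the stop.
- **Ring:** its top measured about 0.041 m in the depth image, against 0.040 m fully down.
- **Force:** the upward force on the tool was a steady 20 N, against about 12 N from the spring, so the ring was on its rigid stop.
- **Grip and motion:** the fingers held 23 mm at a commanded 50 N, and the arm was still.
- **Bystanders:** the cup, bolt, magnetic angle and offcut looked unmoved in the last picture, though I did not measure them.

On first contact there was a 2 N sideways force, which I removed with about 1 mm of correction. About 2 N sideways in x remained at the end, which suggests the ring centre is a little off my estimate. No check failed.

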